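# Snap the lifting handle into the heat block

## Task

Fit the lifting handle with the orange button to the aluminium heat block so that the block can be carried: pinch the handle so that its orange spring button is pressed in flush, slide its spigot down the square steel socket with the button on the window side (orange mark), and let go once it is fully home, so that the button pops out through the window and locks it. Leave the blue-buttoned handle where it stands.

Things in the scene. Friction and masses are not known exactly. Their poses are not given: they have to be found in the camera images.
- handle: Loose lifting handle, 0.2 kg, upright in a fixed white stand (74 mm square, 50 mm high; lift straight out). Origin: foot tip, at the start 4 mm above the table; z up, button on +y. By height: tapered nose 0-12 mm, spigot 24 mm square to 46, grey flange 50 mm square to 52, grey grip (30 mm in x, 28 mm in y, centred) to 116. Orange patch on top at the button side.
- button (a joint): Orange button of the handle, one sliding piece with two ends on the +y side: thumb pad on the grip (14 mm wide, 74-110 mm above the origin) and latch nub on the spigot (12 mm wide, 16-26 mm up), both 8 mm out. Pinching the grip along y presses both flush. Value in m: 0 out, 0.008 flush, 0.010 stop. Spring 2 N, 5 N at flush. Nub edges are square: unpressed it catches on the socket.
- block: Aluminium heat block in a grey tray (136 x 106 mm), fixed, top at 50 mm. Origin: on the table below its centre, z up. On its centre a square steel socket tube, inside 28 mm, rim 56 mm square at 100 mm height, mouth bevelled to 34 mm. Window in its +y wall, 20 mm wide, 67-86 mm high; orange mark on the rim on that side. Handle home: flange on rim, its origin 54 mm above this one, y axes alike.
- spare: Handle of the same shape, origin and axes, but with a blue button and blue patch, in its own stand like the other's: a bystander, not to be moved.

How it is judged (in metres and radians):
On the way:
1. the orange button is held pressed in while the spigot, nub and all, slides into the socket (value of joint button above 0.0035 m and horizontal distance between handle and block below 0.012 m and z of handle in the frame of block below 0.078 m), for 0.05 s.
At the end, for the whole second after the job is handed in: The orange-buttoned handle stands in the block's socket: within 10 mm of its axis, flange within 5 mm of the rim, upright within 0.15 rad, at rest, and its button is out through the window (within 3 mm of fully out). The blue-buttoned handle is within 20 mm of where it stood (horizontal distance between handle and block below 0.01 m and z of handle in the frame of block between 0.049 and 0.059 m and angle between handle's own z axis and vertical below 0.15 rad and value of joint button below 0.003 m and linear speed of handle below 0.02 m/s and distance of spare from where it was at the start of the episode below 0.02 m); the robot touches nothing.
It fails at once if the blue-buttoned handle is moved by more than 20 mm (distance of spare from where it was at the start of the episode above 0.02 m).
It also fails if it takes over 42 s, if anything falls off the work surface, if the arm or the gripper's body presses on something with over 40 N, if the wrist force passes 120 N, or if a joint passes its speed limit or range.

## Robot

A 7-joint arm with a two-finger parallel gripper is mounted at the origin on the work surface. World frame = base frame: x ahead of the robot, y to its left, z up, the work surface at z = 0. Lengths are in mm, angles in rad, forces in N, time in s.
With the tool pointing down it reaches from about 400 to 875 mm from the base axis. Payload 4.4 kg.
Tool frame: the origin (TCP) lies midway between the tips of the shut fingers; the grasp point (between the pads) lies 19 mm behind it (ctrl.grip_point_offset is the distance from the TCP to the grasp point, in mm); z points along the fingers, y is the line along which they close (so a half turn about z gives the same grasp; the last joint's range is limited). The gripper opens to 85 mm and grips with 20 to 120 N. Pads are 22 mm wide; open, the fingers measure 114 mm over their backs; the gripper's body (76 mm by 85 mm) begins 54 mm behind the grasp point. The pads swing forward as they close: fully open they stand 13 mm farther back than shut.
Start: joints at [-1.32, 0.628, 0.038, 1.517, -0.027, 0.996, -0.02], TCP at [202.469, 617.676, 231.313] pointing down, gripper open.
Joint ranges: [-3.06, 3.06], [-0.37, 2.12], [-1.25, 1.32], [0.18, 2.47], [-1.1, 4.24], [0.23, 1.98], [-2.94, 2.94]. Speed limits (rad/s): [2.57, 2.57, 3.14, 3.14, 3.14, 3.14, 3.14].

## Interface

Orientations are given as [roll, pitch, yaw] about the fixed x, y, z axes, in that order (R = Rz(yaw) Ry(pitch) Rx(roll)).
In Python, from cell import ctrl gives the robot as it stands.
- The arm moves only by the tool creep_tool, called after "Emit:" as name(argument=value, ...), one argument or row to a line, values as JSON. Schema: {"type":"object","properties":{"deltas":{"type":"array","items":{"type":"object","properties":{"pos":{"type":"array","items":{"type":"number"},"minItems":3,"maxItems":3},"turn_vec":{"type":"array","items":{"type":"number"},"minItems":3,"maxItems":3},"aperture":{"type":"number"}},"additionalProperties":false,"required":["aperture"]},"minItems":1,"maxItems":12},"only":{"type":"string"},"quiet":{"type":"boolean"},"lines":{"type":"string"}},"required":["deltas"],"additionalProperties":false}. deltas is a list of rows, 1 to 12 of them, each an object with the fields pos (a list: dx, dy, dz in shares of the most that a row can go, 1 being 50 mm), turn_vec (a list: a rotation vector rx, ry, rz in shares of 2 pi rad (1.0 is 2 pi rad)), aperture (the finger opening in mm); a field left out counts as zero (the opening has to be given); each row shifts and turns the commanded pose from where the row before left it, along the tool's axes as they then stand; what a row does not reach is not made up. A row lasts 1/10 s, in which the tool goes at most 50 mm and 0.15 rad, less where a joint would pass 70% of its speed; a pose out of reach is approached as far as the arm can. The fingers move at their own pace and stop on an object; the grip force is fixed at half the most. Time passes only in rows, so rows that do not move let the fingers close. The tool returns the time, the measured TCP pose, the force, the opening and the grip force at its end. only (a regular expression) keeps the lines of the reply that match it, lines (a string "A,B") keeps lines A to B, and quiet returns only ok. Input that does not fit is refused with a message, and nothing moves.
- ctrl.read_state(): the state, without advancing time (a new reading comes with each control period).
- ctrl.get_image(name): name is "scene" or "top"; returns the picture (384x512x3 uint8, blue, green, red); there is no depth.
- ctrl.calibration(name): a dict with "fx", "fy", "cx", "cy" (pixels), "k1" (the pictures are not rectified: a ray, as slopes to the right and down, at radius r is drawn at 1 + k1 r^2 times it, then the intrinsics apply), "rvec" (rotation vector, rad) and "tvec" (3), from world to camera coordinates, as OpenCV has them. Camera axes: x right, y down, z forward; pixel columns grow to the right and rows downward; lengths in mm; the calibration is good to about 2 mm. A picture is of the moment at which its call begins. calibration takes no time and is no camera call.
- ctrl.finish_job(): hands the job in; it is judged then, once.
The state is a dict: "clock": time; "qpos": joint angles; "qd": joint speeds; "tau": joint torques, N m; "eef_pos": TCP position; "tool_rot": TCP orientation; "force": force on the tool from outside, world axes, zero at the start; "torque": the same for the moment, N m; "width": finger opening in mm; "gripper_force": force on a finger pad.
Only numpy, scipy, OpenCV 4.12 (cv2) and the standard library are available. Lean on these libraries where they do the work, as an engineer would, in place of code of your own. Each camera call takes 0.05 s, during which the arm holds its last target. There are 200 camera calls.

## Working session

There is one attempt and no reset: what is moved stays moved. The work goes in short steps, Python scripts to look and compute and a tool call to move; the robot and the scene stay as the last step left them, time stands still between calls to the robot, and variables do not carry over. Pictures are saved under pics/ and viewed, at most 10 in all, crops included, and the job is handed in when it is done.

```bash
ls; mkdir -p pics; python3 - <<'E'
from cell import ctrl
import cv2
for n in("scene","top"):
    im=ctrl.get_image(n); cv2.imwrite(f"pics/{n}0.png",im); c=ctrl.calibration(n); print(n,c)
s=ctrl.read_state(); print(s, ctrl.grip_point_offset)
E
```

```text
cell.py
pics
scene {'fx': 419.3797041926031, 'fy': 419.3797041926031, 'cx': 252.01416351271226, 'cy': 183.51974857326354, 'k1': -0.15281412485985113, 'rvec': array([ 2.25422995,  1.20469634, -0.37390309]), 'tvec': array([-304.84111861, -315.91314708, 1224.45866701])}
top {'fx': 465.67986243430744, 'fy': 465.67986243430744, 'cx': 257.23213050778935, 'cy': 189.29298168749804, 'k1': 0.0541701213579971, 'rvec': array([ 2.09626946, -2.15840211,  0.19743399]), 'tvec': array([  21.38212902,  525.7728989 , 1075.08255852])}
{'clock': 0.1, 'qpos': array([-1.31984063,  0.62928074,  0.03844626,  1.51825708, -0.02702385,
        0.99628453, -0.01998638]), 'qd': array([-9.49936337e-05, -1.22145609e-03,  1.58164575e-04, -8.52748133e-04,
        6.41785624e-04,  3.02324768e-03,  9.99063047e-04]), 'tau': array([ 2.47608776e-03, -5.64539051e+01,  1.23028535e+00, -1.93975085e+01,
        1.12722165e-02,  5.40703477e-03, -2.98176566e-06]), 'eef_pos': array([202.25847608, 617.15018191, 230.46698159]), 'tool_rot': array([-3.13988065e+00, -7.63193377e-07,  2.82483663e+00]), 'force': array([-0.32778898,  0.0920083 , -0.06739933]), 'torque': array([-0.04003144, -0.00068524, -0.03339598]), 'gripper_force': 0.0, 'width': 85.27817268543163} 18.700000000000003
```

View pics/scene0.png

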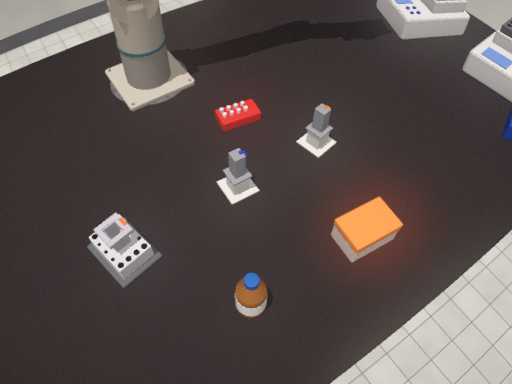

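View pics/top0.png

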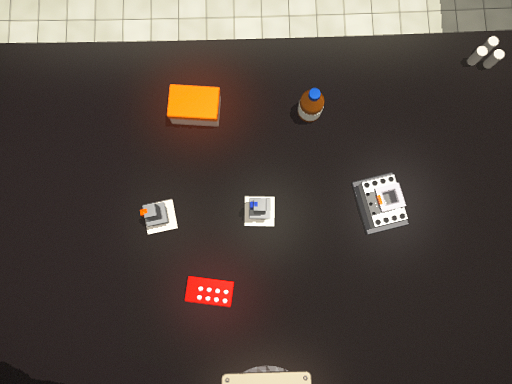

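The scene view shows the orange handle near (320,125), the spare near (238,170) and the block near (122,245). In the top view they are near (158,215), (259,208) and (383,203). Next I'll enlarge crops of the orange handle and the block.

```bash
python3 - <<'E'
import cv2,numpy as np
t=cv2.imread("pics/top0.png");s=cv2.imread("pics/scene0.png")
def cr(i,x,y,w,h,f):return cv2.resize(i[y:y+h,x:x+w],None,fx=f,fy=f,interpolation=cv2.INTER_CUBIC)
a=np.hstack([cr(t,130,185,60,60,6),cr(t,345,165,70,70,360/70)])
b=np.hstack([cr(s,290,95,60,60,6),cr(s,80,205,85,85,360/85)])
cv2.imwrite("pics/c1.png",a);cv2.imwrite("pics/c2.png",b)
E
```

```text
(no output)
```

View pics/c1.png

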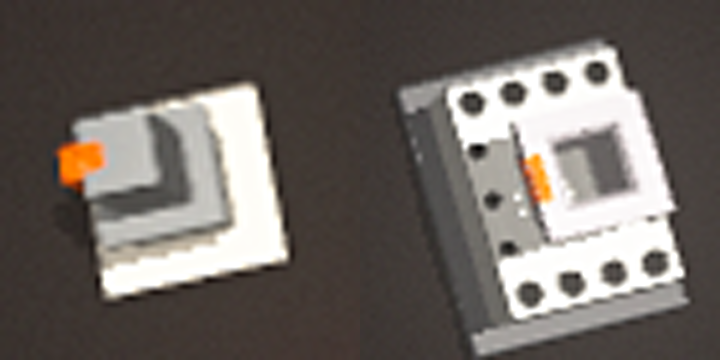

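View pics/c2.png

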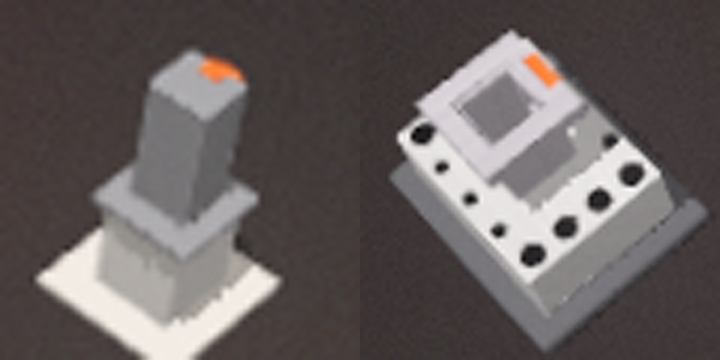

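The crops show the corners clearly. In both views the button and the orange mark point to image-left in the top view, which is roughly +y. I'll fit x, y and yaw of each object from these corners in both cameras.

```bash
cat > h.py <<'E'
import numpy as np,cv2
from scipy.optimize import least_squares
from cell import ctrl
def proj(n,P):
    c=ctrl.calibration(n);R=cv2.Rodrigues(c['rvec'])[0]
    q=np.atleast_2d(P)@R.T+c['tvec'];s=q[:,:2]/q[:,2:]
    s=s*(1+c['k1']*(s**2).sum(1,keepdims=True))
    return s*[c['fx'],c['fy']]+[c['cx'],c['cy']]
def fit(obs,p0):
    # obs: (cam, lx,ly,z, u,v)
    def r(p):
        out=[]
        for n,lx,ly,z,u,v in obs:
            c,s=np.cos(p[2]),np.sin(p[2])
            out.append(proj(n,[p[0]+c*lx-s*ly,p[1]+s*lx+c*ly,z])[0]-[u,v])
        return np.ravel(out)
    s=least_squares(r,p0,x_scale=[100,100,1],loss='soft_l1');return s.x,r(s.x).reshape(-1,2)
E
cat > f.py <<'E'
from h import *
def mk(cam,f,off,pts): return [(cam,lx,ly,z,(u+.5)/f-.5+off[0],(v+.5)/f-.5+off[1]) for lx,ly,z,u,v in pts]
T=mk('top',6,(130,185),[(15,14,120,72,120),(15,-14,120,148,110),(-15,-14,120,160,190),(-15,14,120,88,200),
 (25,-25,56,205,103),(-25,-25,56,232,222),(-25,25,56,103,250),(37,-37,3,258,82),(-37,-37,3,290,260),(-37,37,3,103,298)])
S=mk('scene',6,(290,95),[(-15,14,120,193,48),(-15,-14,120,150,85),(15,-14,120,205,118),(15,14,120,247,82),
 (-25,-25,56,92,195),(25,-25,56,185,250),(25,25,56,258,200),(-37,-37,3,37,280),(37,37,3,280,282)])
f=360/70
BT=mk('top',f,(345,165),[(28,28,100,158,118),(28,-28,100,280,92),(-28,-28,100,315,208),(-28,28,100,188,242),
 (17,17,100,192,142),(17,-17,100,262,122),(-17,-17,100,280,192),(-17,17,100,208,210)])
f=360/85
BS=mk('scene',f,(80,205),[(-28,28,100,155,32),(-28,-28,100,55,103),(28,-28,100,132,185),(28,28,100,227,97),
 (-17,17,100,152,68),(-17,-17,100,95,105),(17,-17,100,137,146),(17,17,100,185,105)])
np.set_printoptions(precision=2,suppress=True)
for nm,a,b,p0 in(("handle",T,S,[450,230,0.2]),("block",BT,BS,[450,-280,0.2])):
    for k,o in(("top",a),("scene",b),("both",a+b)):
        x,r=fit(o,p0);print(nm,k,x); 
    print(r.tolist())
E
python3 f.py
```

```text
handle top [472.8  248.48   0.18]
handle scene [472.82 248.56   0.2 ]
handle both [472.81 248.55   0.18]
[[0.2343188597879191, 0.3312557010783337], [0.0010120049534805275, -0.6411909510449334], [0.3362189707140715, -0.9506894354258293], [-0.15705130792582622, 0.05801880689818972], [0.20846244660643265, -0.3798828315869116], [-0.545391913553658, 0.2627708378286968], [-0.0836252404344009, 0.12688107516228797], [-0.54074344232626, 0.7659502174433612], [-0.48632771601350555, 0.039891034263746405], [0.9281643958081247, 0.14630615284096393], [-0.2599619724172726, -0.12707907416256603], [-0.5675803453935941, -0.7466296800825631], [0.03698704042921008, 0.2901018113099809], [0.46360154516116836, 0.5913889333512543], [-0.11853992005637792, -0.28419479582504437], [-0.1730884858662307, 1.394215138323716], [0.3877179366623409, -0.5106426922240956], [0.19758203108079897, -0.3383034622420382], [-0.17944776896592884, 0.10650791406882831]]
block top [ 490.38 -296.73    0.19]
block scene [ 492.76 -294.72    0.24]
block both [ 491.34 -295.82    0.21]
[[-0.7982271294597467, 0.047310756619168615], [-0.9229121451588185, -0.6881102061362014], [-0.3970967918870656, 0.21252927845026193], [0.4724379855931602, -0.5320387274797156], [-1.3835267581906692, -1.1743939517849356], [-0.6412966943039464, -0.8102483010509616], [0.2824432979117546, -0.17195805774699124], [-0.154701359266312, -0.11936487941693485], [-0.4762898450151454, -0.30067592990562275], [0.5084856826054391, 0.019910244908203367], [-1.4857001964668939, -1.3727374347306807], [-0.9323268481998923, 1.3866636430758774], [-1.0056607858961542, -2.195974455292088], [-1.3309608375939774, -0.45028495891853026], [-1.3749576864388189, 0.6648832486855554], [1.207211007592889, -0.48070060062570974]]
```

Both cameras agree to within about 2 mm: handle at (472.8, 248.5) with yaw 0.18, block at (491.3, -296) with yaw 0.21. Reach and sizes are consistent. I'll turn the tool first so its y axis lies along the handle's y, which needs yaw π+0.18, a tool rz of about -0.5.

The rows are not in the units I measure in: shifts go in shares of 50 mm and turns go in shares of 2 pi rad. I convert before sending: -0.125 rad / 6.2832 = -0.0199.

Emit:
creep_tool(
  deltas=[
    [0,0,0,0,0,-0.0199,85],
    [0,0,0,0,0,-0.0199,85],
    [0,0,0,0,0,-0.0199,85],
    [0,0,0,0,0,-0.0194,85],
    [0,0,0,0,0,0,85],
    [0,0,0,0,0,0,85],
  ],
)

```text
refused: deltas[0]: [0, 0, 0, 0, 0, -0.0199, 85] is not of type 'object' (schema: type "object"). Nothing was moved.
```

I used the wrong layout. The manual says a list of objects, one for each row; once more.

Emit:
creep_tool(
  deltas=[
    {"turn_vec": [0,0,-0.0199],"aperture": 85},
    {"turn_vec": [0,0,-0.0199],"aperture": 85},
    {"turn_vec": [0,0,-0.0199],"aperture": 85},
    {"turn_vec": [0,0,-0.0194],"aperture": 85},
    {"aperture": 85},
    {"aperture": 85},
  ],
)

```text
clock: 0.7
eef_pos: [202.6, 617.4, 230.9]
tool_rot: [-3.141, -0.0, -2.965]
force: [-0.6, 0.4, 0.3]
width: 84.9
gripper_force: 0.0
```

```bash
cat >> h.py <<'E'
from scipy.spatial.transform import Rotation as Ro
def go(target):
    s=ctrl.read_state();R=Ro.from_euler('xyz',s['tool_rot']).as_matrix()
    d=np.array(target)-s['eef_pos'];print("t",s['clock'],"pos",s['eef_pos'].round(1),"rpy",s['tool_rot'].round(3),"tool delta",(R.T@d).round(1),"F",s['force'].round(1),"w",round(s['width'],1),"gf",round(s['gripper_force'],1),"q",s['qpos'].round(2))
E
python3 -c "
from h import *
go([472.8,248.5,230])"
```

```text
t 0.7 pos [202.6 617.4 230.9] rpy [-3.141 -0.    -2.965] tool delta [-201.  -410.7    1.1] F [-0.6  0.4  0.3] w 84.9 gf 0.0 q [-1.24  0.63 -0.1   1.52  0.07  1.    0.39]
```

To row units: -34.2 mm is -0.684, -16.7 mm is -0.334.

Emit:
creep_tool(
  deltas=[
    {"pos": [-0.334,-0.684,0],"aperture": 85},
    {"pos": [-0.334,-0.684,0],"aperture": 85},
    {"pos": [-0.334,-0.684,0],"aperture": 85},
    {"pos": [-0.334,-0.684,0],"aperture": 85},
    {"pos": [-0.334,-0.684,0],"aperture": 85},
    {"pos": [-0.334,-0.684,0],"aperture": 85},
    {"pos": [-0.334,-0.684,0],"aperture": 85},
    {"pos": [-0.334,-0.684,0],"aperture": 85},
    {"pos": [-0.334,-0.684,0],"aperture": 85},
    {"pos": [-0.334,-0.684,0],"aperture": 85},
    {"pos": [-0.334,-0.684,0],"aperture": 85},
    {"pos": [-0.334,-0.684,0],"aperture": 85},
  ],
)

```text
clock: 1.9
eef_pos: [473.9, 248.5, 231.4]
tool_rot: [3.142, 0.0, -2.964]
force: [1.2, -0.2, -1.2]
width: 84.9
gripper_force: 0.0
```

Emit:
creep_tool(
  deltas=[
    {"aperture": 85},
    {"aperture": 85},
    {"aperture": 85},
  ],
)

```text
clock: 2.2
eef_pos: [472.4, 251.1, 231.3]
tool_rot: [3.141, -0.0, -2.961]
force: [0.0, -0.7, -0.0]
width: 85.0
gripper_force: 0.0
```

```bash
python3 -c "
from h import *
go([472.8,248.5,74])"
```

```text
t 2.2 pos [472.4 251.1 231.3] rpy [ 3.141 -0.    -2.961] tool delta [ -0.   -2.8 157.3] F [ 0.  -0.7 -0. ] w 85.0 gf 0.0 q [-0.48  0.46 -0.09  1.84  0.05  0.84  1.16]
```

To row units: 30 mm is 0.6, 25 mm is 0.5.

Emit:
creep_tool(
  deltas=[
    {"pos": [0,-0.056,0.4],"aperture": 85},
    {"pos": [0,0,0.6],"aperture": 85},
    {"pos": [0,0,0.6],"aperture": 85},
    {"pos": [0,0,0.6],"aperture": 85},
    {"pos": [0,0,0.5],"aperture": 85},
    {"pos": [0,0,0.3],"aperture": 85},
    {"pos": [0,0,0.14],"aperture": 85},
    {"aperture": 85},
    {"aperture": 85},
  ],
)

```text
clock: 3.1
eef_pos: [473.8, 248.0, 74.9]
tool_rot: [3.141, 0.001, -2.961]
force: [0.6, 0.4, 0.9]
width: 85.1
gripper_force: 0.0
```

```bash
python3 - <<'E'
from h import *
go([472.8,248.5,74])
t=ctrl.get_image("top");s=ctrl.get_image("scene")
f=lambda i,x,y:cv2.resize(i[y:y+70,x:x+70],(390,390),interpolation=cv2.INTER_CUBIC)
cv2.imwrite("pics/g1.png",np.hstack([f(t,125,180),f(s,285,85)]))
E
```

```text
t 3.1 pos [473.8 248.   74.9] rpy [ 3.141e+00  1.000e-03 -2.961e+00] tool delta [0.9 0.7 0.9] F [0.6 0.4 0.9] w 85.1 gf 0.0 q [-0.49  0.7  -0.06  1.97  0.09  0.48  1.13]
```

View pics/g1.png

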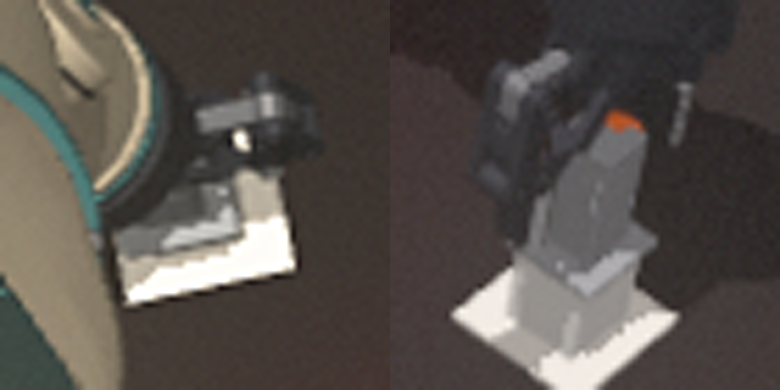

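The fingers straddle the grip, one on each side along the handle's y, with the grip between them at about (600,180) and no contact. I'll close now.

To row units: 0.5 mm is 0.01.

Emit:
creep_tool(
  deltas=[
    {"pos": [0.01,0.01,0],"aperture": 60},
    {"aperture": 45},
    {"aperture": 30},
    {"aperture": 20},
    {"aperture": 20},
    {"aperture": 20},
    {"aperture": 20},
  ],
)

```text
clock: 3.9
eef_pos: [473.5, 249.2, 75.0]
tool_rot: [3.139, 0.002, -2.96]
force: [-1.4, 3.4, 6.6]
width: 27.5
gripper_force: 58.8
```

```bash
python3 -c "
from h import *
go([472.8,248.5,74])"
```

```text
t 3.9 pos [473.5 249.2  75. ] rpy [ 3.139e+00  2.000e-03 -2.960e+00] tool delta [ 0.8 -0.6  1. ] F [-1.4  3.4  6.6] w 27.5 gf 58.8 q [-0.49  0.7  -0.06  1.97  0.08  0.48  1.13]
```

Width is 27.5 mm, so the button is pressed flush. Lifting straight up.

To row units: -25 mm is -0.5, -20 mm is -0.4.

Emit:
creep_tool(
  deltas=[
    {"pos": [0,0,-0.2],"aperture": 20},
    {"pos": [0,0,-0.3],"aperture": 20},
    {"pos": [0,0,-0.4],"aperture": 20},
    {"pos": [0,0,-0.4],"aperture": 20},
    {"pos": [0,0,-0.5],"aperture": 20},
    {"pos": [0,0,-0.5],"aperture": 20},
    {"pos": [0,0,-0.5],"aperture": 20},
    {"pos": [0,0,-0.4],"aperture": 20},
    {"aperture": 20},
    {"aperture": 20},
  ],
)

```text
clock: 4.9
eef_pos: [472.7, 246.5, 233.7]
tool_rot: [-3.141, -0.001, -2.962]
force: [0.1, -0.5, -2.4]
width: 27.3
gripper_force: 60.4
```

```bash
python3 - <<'E'
from h import *
go([491.3,-296,235])
E
```

```text
t 4.9 pos [472.7 246.5 233.7] rpy [-3.141e+00 -1.000e-03 -2.962e+00] tool delta [  78.5 -537.2   -0.7] F [ 0.1 -0.5 -2.4] w 27.3 gf 60.4 q [-0.47  0.46 -0.09  1.84  0.05  0.85  1.16]
```

To row units: -34 mm is -0.68, -20 mm is -0.4.

Emit:
creep_tool(
  deltas=[
    {"pos": [0.06,-0.4,0],"aperture": 20},
    {"pos": [0.1,-0.68,0],"aperture": 20},
    {"pos": [0.1,-0.68,0],"aperture": 20},
    {"pos": [0.1,-0.68,0],"aperture": 20},
    {"pos": [0.1,-0.68,0],"aperture": 20},
    {"pos": [0.1,-0.68,0],"aperture": 20},
    {"pos": [0.1,-0.68,0],"aperture": 20},
    {"pos": [0.1,-0.68,0],"aperture": 20},
    {"pos": [0.1,-0.68,0],"aperture": 20},
    {"pos": [0.1,-0.68,0],"aperture": 20},
    {"pos": [0.1,-0.68,0],"aperture": 20},
    {"pos": [0.1,-0.68,0],"aperture": 20},
  ],
)

```text
clock: 6.1
eef_pos: [485.1, -151.8, 232.5]
tool_rot: [3.14, -0.004, -2.962]
force: [0.0, -0.3, -1.6]
width: 27.2
gripper_force: 60.3
```

Emit:
creep_tool(
  deltas=[
    {"pos": [0.1,-0.68,0],"aperture": 20},
    {"pos": [0.1,-0.68,0],"aperture": 20},
    {"pos": [0.1,-0.68,0],"turn_vec": [0,0,-0.0048],"aperture": 20},
    {"pos": [0.06,-0.5,0],"aperture": 20},
    {"pos": [0.02,-0.2,0],"aperture": 20},
    {"aperture": 20},
    {"aperture": 20},
    {"aperture": 20},
  ],
)

```text
clock: 6.9
eef_pos: [493.7, -286.4, 233.9]
tool_rot: [3.14, -0.0, -2.929]
force: [-0.5, 0.5, -1.6]
width: 27.7
gripper_force: 60.4
```

```bash
python3 - <<'E'
from h import *
go([491.3,-296,235])
E
```

```text
t 6.9 pos [ 493.7 -286.4  233.9] rpy [ 3.14  -0.    -2.929] tool delta [ 4.4 -8.9 -1.1] F [-0.5  0.5 -1.6] w 27.7 gf 60.4 q [ 0.5   0.51 -0.03  1.74  0.02  0.89  2.24]
```

To row units: 15 mm is 0.3, -9 mm is -0.18.

Emit:
creep_tool(
  deltas=[
    {"pos": [0.08,-0.18,0],"aperture": 20},
    {"pos": [0,0,0.3],"aperture": 20},
    {"pos": [0,0,0.3],"aperture": 20},
    {"pos": [0,0,0.3],"aperture": 20},
    {"pos": [0,0,0.06],"aperture": 20},
    {"aperture": 20},
    {"aperture": 20},
  ],
)

```text
clock: 7.6
eef_pos: [492.0, -298.5, 187.0]
tool_rot: [-3.141, 0.001, -2.931]
force: [1.4, -0.2, -2.4]
width: 27.3
gripper_force: 60.4
```

```bash
python3 - <<'E'
from h import *
go([491.3,-296,181])
t=ctrl.get_image("top");s=ctrl.get_image("scene")
cv2.imwrite("pics/t2.png",t);cv2.imwrite("pics/s2.png",s)
f=lambda i,x,y:cv2.resize(i[y:y+100,x:x+80],(400,500),interpolation=cv2.INTER_CUBIC)
cv2.imwrite("pics/g2.png",np.hstack([f(t,345,145),f(s,80,190)]))
E
```

```text
t 7.6 pos [ 492.  -298.5  187. ] rpy [-3.141e+00  1.000e-03 -2.931e+00] tool delta [0.2 2.6 6. ] F [ 1.4 -0.2 -2.4] w 27.3 gf 60.4 q [ 0.52  0.57 -0.03  1.78  0.02  0.79  2.26]
```

View pics/g2.png

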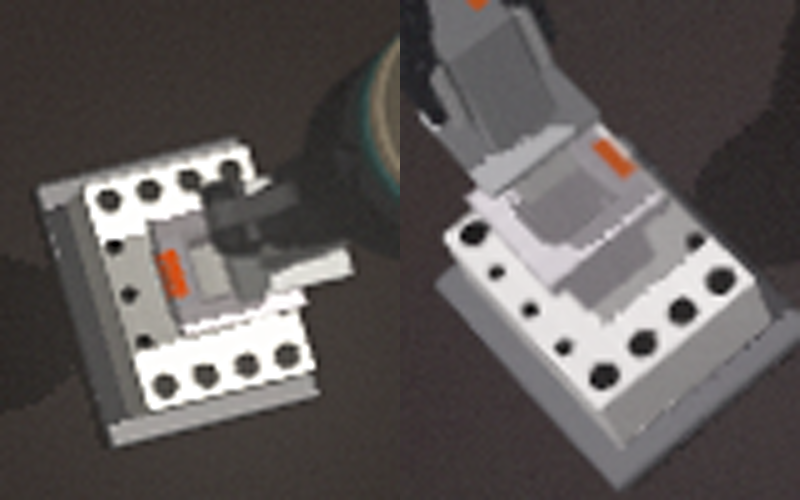

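The nose hangs above the socket, with the flange edge at about (485,190)–(603,125) in the scene crop and the window mark on the button side. I'll overlay predicted outlines of the flange and rim on both views to check the alignment.

```bash
cat > ov.py <<'E'
from h import *
s0=ctrl.read_state()
H=(s0['eef_pos'][0]-.7,s0['eef_pos'][1]-.7,s0['tool_rot'][2]+np.pi)
def sq(p,a,b,z):
    c,s=np.cos(p[2]),np.sin(p[2]);return [[p[0]+c*x-s*y,p[1]+s*x+c*y,z] for x,y in((a,b),(a,-b),(-a,-b),(-a,b))]
zf=s0['eef_pos'][2]-75+56
out=[]
for n,f0,(ox,oy),in(("top","pics/t2.png",(345,145)),("scene","pics/s2.png",(80,190))):
    im=cv2.imread(f0)[oy:oy+100,ox:ox+80];im=cv2.resize(im,(400,500),interpolation=cv2.INTER_CUBIC)
    for P,col in((sq(H,25,25,zf),(0,255,0)),(sq(H,25,25,zf-6),(0,255,0)),(sq(H,15,14,zf+64),(255,255,0)),(sq((491.3,-295.8,.21),28,28,100),(0,0,255)),(sq((491.3,-295.8,.21),17,17,100),(255,0,255))):
        q=((proj(n,P)-[ox,oy]+.5)*5-.5);cv2.polylines(im,[(q*8).round().astype(np.int32)],True,col,1,cv2.LINE_AA,3)
    out.append(im)
cv2.imwrite("pics/ov.png",np.hstack(out))
E
python3 ov.py
```

```text
(no output)
```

View pics/ov.png

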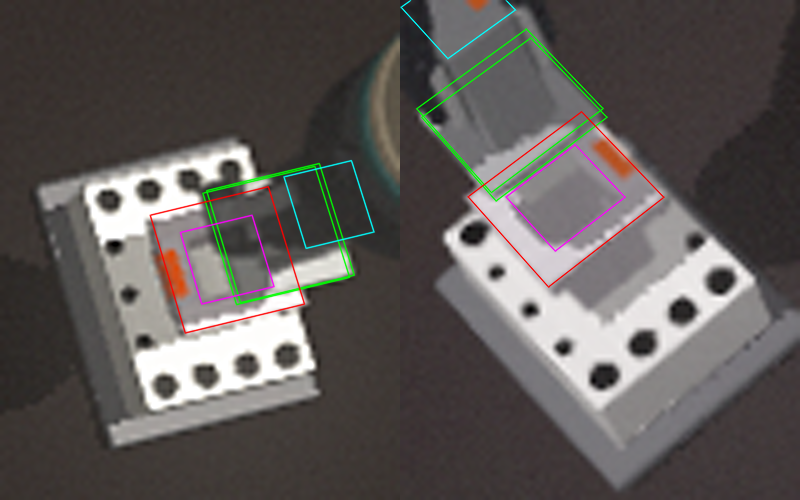

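The predicted outlines match both pictures to about 1 px. I'll correct +3 mm along tool y and start the descent.

To row units: 5 mm is 0.1, 3 mm is 0.06.

Emit:
creep_tool(
  deltas=[
    {"pos": [0,0.06,0],"aperture": 20},
    {"pos": [0,0,0.1],"aperture": 20},
    {"pos": [0,0,0.1],"aperture": 20},
    {"pos": [0,0,0.1],"aperture": 20},
    {"pos": [0,0,0.1],"aperture": 20},
    {"aperture": 20},
    {"aperture": 20},
  ],
)

```text
clock: 8.4
eef_pos: [490.8, -295.4, 166.0]
tool_rot: [3.141, -0.0, -2.931]
force: [0.1, -0.2, -1.2]
width: 27.3
gripper_force: 60.4
```

```bash
python3 - <<'E'
from h import *
go([492,-295.1,125])
E
```

```text
t 8.4 pos [ 490.8 -295.4  166. ] rpy [ 3.141 -0.    -2.931] tool delta [-1.2 -0.  41. ] F [ 0.1 -0.2 -1.2] w 27.3 gf 60.4 q [ 0.51  0.6  -0.03  1.8   0.02  0.74  2.25]
```

To row units: 4 mm is 0.08, -0.5 mm is -0.01.

Emit:
creep_tool(
  deltas=[
    {"pos": [-0.01,0,0.08],"aperture": 20},
    {"pos": [0,0,0.08],"aperture": 20},
    {"pos": [0,0,0.08],"aperture": 20},
    {"pos": [0,0,0.08],"aperture": 20},
    {"aperture": 20},
  ],
)

```text
clock: 8.9
eef_pos: [490.9, -295.0, 149.5]
tool_rot: [3.141, -0.001, -2.931]
force: [-0.6, 0.4, -1.6]
width: 27.3
gripper_force: 60.4
```

```bash
python3 - <<'E'
from h import *
go([492,-295.1,125])
E
```

```text
t 8.9 pos [ 490.9 -295.   149.5] rpy [ 3.141e+00 -1.000e-03 -2.931e+00] tool delta [-1.  -0.4 24.5] F [-0.6  0.4 -1.6] w 27.3 gf 60.4 q [ 0.51  0.62 -0.03  1.82  0.03  0.71  2.25]
```

No contact force, and the foot is 20 mm inside the socket. Continuing.

To row units: 4 mm is 0.08, 3 mm is 0.06.

Emit:
creep_tool(
  deltas=[
    {"pos": [0,0,0.08],"aperture": 20},
    {"pos": [0,0,0.08],"aperture": 20},
    {"pos": [0,0,0.08],"aperture": 20},
    {"pos": [0,0,0.08],"aperture": 20},
    {"pos": [0,0,0.06],"aperture": 20},
    {"pos": [0,0,0.04],"aperture": 20},
    {"aperture": 20},
  ],
)

```text
clock: 9.6
eef_pos: [491.2, -295.1, 128.9]
tool_rot: [3.141, -0.0, -2.931]
force: [-0.1, -0.4, -2.2]
width: 27.4
gripper_force: 60.4
```

```bash
python3 - <<'E'
from h import *
go([492,-295.1,125])
E
```

```text
t 9.6 pos [ 491.2 -295.1  128.9] rpy [ 3.141 -0.    -2.931] tool delta [-0.8 -0.1  3.9] F [-0.1 -0.4 -2.2] w 27.4 gf 60.4 q [ 0.51  0.65 -0.03  1.83  0.03  0.66  2.25]
```

To row units: 1.5 mm is 0.03, 1 mm is 0.02.

Emit:
creep_tool(
  deltas=[
    {"pos": [0,0,0.03],"aperture": 20},
    {"pos": [0,0,0.03],"aperture": 20},
    {"pos": [0,0,0.02],"aperture": 20},
    {"pos": [0,0,0.01],"aperture": 20},
    {"aperture": 20},
  ],
)

```text
clock: 10.1
eef_pos: [491.4, -295.2, 125.1]
tool_rot: [-3.142, 0.0, -2.931]
force: [-1.1, 0.4, 1.2]
width: 27.6
gripper_force: 60.8
```

```bash
python3 - <<'E'
from h import *
go([492,-295.1,125])
E
```

```text
t 10.1 pos [ 491.4 -295.2  125.1] rpy [-3.142  0.    -2.931] tool delta [-0.7 -0.   0.1] F [-1.1  0.4  1.2] w 27.6 gf 60.8 q [ 0.51  0.66 -0.03  1.83  0.03  0.65  2.25]
```

To row units: 0.8 mm is 0.016, 0.7 mm is 0.014.

Emit:
creep_tool(
  deltas=[
    {"pos": [0,0,0.016],"aperture": 20},
    {"pos": [0,0,0.014],"aperture": 20},
    {"aperture": 20},
  ],
)

```text
clock: 10.4
eef_pos: [491.3, -295.2, 125.0]
tool_rot: [-3.141, 0.0, -2.931]
force: [-3.9, 3.0, 12.9]
width: 27.3
gripper_force: 62.4
```

```bash
python3 - <<'E'
from h import *
go([492,-295.1,125])
E
```

```text
t 10.4 pos [ 491.3 -295.2  125. ] rpy [-3.141  0.    -2.931] tool delta [-0.7 -0.  -0. ] F [-3.9  3.  12.9] w 27.3 gf 62.4 q [ 0.51  0.66 -0.03  1.84  0.03  0.65  2.25]
```

The upward force of 13 N at TCP z 125 means the flange is on the rim. Opening now.

Emit:
creep_tool(
  deltas=[
    {"aperture": 40},
    {"aperture": 60},
    {"aperture": 85},
    {"aperture": 85},
    {"aperture": 85},
    {"aperture": 85},
    {"aperture": 85},
  ],
)

```text
clock: 11.1
eef_pos: [491.4, -295.3, 123.2]
tool_rot: [3.142, -0.0, -2.931]
force: [0.4, -0.5, -0.7]
width: 85.0
gripper_force: 0.0
```

Emit:
creep_tool(
  deltas=[
    {"pos": [0,0,-0.16],"aperture": 85},
    {"pos": [0,0,-0.3],"aperture": 85},
    {"pos": [0,0,-0.5],"aperture": 85},
    {"pos": [0,0,-0.6],"aperture": 85},
    {"pos": [0,0,-0.6],"aperture": 85},
    {"pos": [0,0,-0.4],"aperture": 85},
    {"pos": [0,0.6,0],"aperture": 85},
    {"pos": [0,0.8,0],"aperture": 85},
    {"pos": [0,0.8,0],"aperture": 85},
    {"pos": [0,0.6,0],"aperture": 85},
    {"aperture": 85},
    {"aperture": 85},
  ],
)

```text
clock: 12.3
eef_pos: [462.5, -158.2, 252.0]
tool_rot: [-3.141, 0.001, -2.93]
force: [0.1, -1.1, -0.3]
width: 85.0
gripper_force: 0.0
```

```bash
python3 - <<'E'
from h import *
t=ctrl.get_image("top");s=ctrl.get_image("scene")
f=lambda i,x,y:cv2.resize(i[y:y+100,x:x+80],(400,500),interpolation=cv2.INTER_CUBIC)
cv2.imwrite("pics/g3.png",np.hstack([f(t,345,145),f(s,80,180)]))
E
```

```text
(no output)
```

View pics/g3.png

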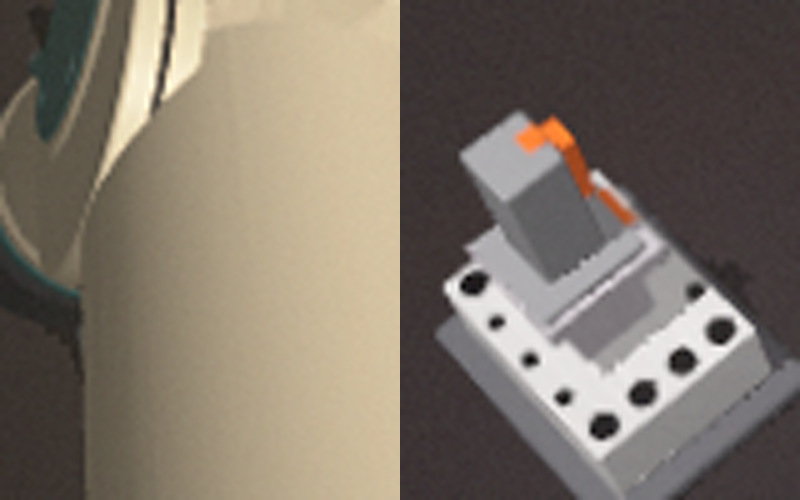

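The handle stands in the socket with its flange on the rim. The orange thumb pad protrudes on the window side at about (570,160) in the crop. I'll check the height from the grip-top corners and hand in if it agrees.

```bash
python3 - <<'E'
from h import *
o=np.array([[460,155],[517,202],[518,112]])-[400,0];o=(o+.5)/5-.5+[80,180]
L=[(-15,-14),(15,-14),(-15,14)]
c,s=np.cos(.21),np.sin(.21)
for z in(165,170,175,190):
    P=[[491.3+c*x-s*y,-295.8+s*x+c*y,z] for x,y in L]
    print(z,(proj("scene",P)-o).round(1).tolist())
    if z==170: e=abs(proj("scene",P)-o).max()
if e<2.5: print("finish",ctrl.finish_job())
E
```

```text
165 [[1.3, 0.4], [-1.1, 0.9], [1.9, -0.0]]
170 [[0.5, -1.1], [-1.9, -0.6], [1.2, -1.5]]
175 [[-0.3, -2.6], [-2.7, -2.0], [0.5, -3.0]]
190 [[-2.8, -7.1], [-5.0, -6.5], [-1.7, -7.6]]
the job is handed in; nothing more can be done
finish None
```

The orange-buttoned handle is fitted in the heat block's socket, flange on the rim and button out on the window side; the blue-buttoned handle was not touched, and I handed the job in at about 12.4 s, though no verdict was returned.

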